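# Nest the flipped channel into the pair in the packing tray

## Robot

A 6-joint arm with a two-finger parallel gripper is mounted at the origin on a cart in front of the work surface, level with it; the furniture and walls round the work are solid. World frame = base frame: x ahead of the robot, y to its left, z up, the work surface at z = 0. Lengths are in m, angles in rad, forces in N, time in s.
With the tool pointing down it reaches from about 0.25 to 0.775 m from the base axis. Payload 4 kg.
Tool frame: the origin (TCP) lies midway between the tips of the shut fingers; the grasp point (between the pads) lies 19 mm behind it; z points along the fingers, y is the direction in which the jaws open and shut (so a half turn about z gives the same grasp; the last joint's range is limited). The gripper opens to 94 mm and grips with 3 to 60 N. Pads are 16 mm wide; open, the fingers measure 119 mm over their backs; the gripper's body (75 mm by 177 mm) begins 78 mm behind the grasp point.
Start: joints at [1.076, 0.087, 1.371, -0, 1.684, -0.103], TCP at [0.21, 0.508, 0.206] pointing down, gripper open.
Joint ranges: [-3.1, 3.1], [-0.76, 2.03], [0.27, 2.55], [-1.08, 4.22], [0.17, 2.65], [-2.57, 2.57]. Speed limits (rad/s): [2.79, 2.79, 3.14, 3.14, 3.14, 3.14].

## Interface

Orientations are given as [roll, pitch, yaw] about the fixed x, y, z axes, in that order (R = Rz(yaw) Ry(pitch) Rx(roll)).
In Python, from bench import robot gives the robot as it stands.
- The arm moves only by the tool carry_out, never from a script. Its argument "deltas" is text: rows parted by semicolons, each of 7 numbers parted by spaces: the shift along the tool's x, y, z in mm, then the turn, a rotation vector about the tool's x, y, z in rad, then the closure, from 0 (fully open) to 1 (shut). A call has exactly 8 rows; each row is the pose to reach, as a shift and turn from the pose commanded when the call began, along the tool's axes at that moment; what a row does not reach only later rows make up. A row lasts 1/12 s, in which the tool goes at most 41.7 mm and 7.16 degrees, less where a joint would pass 70% of its speed; a pose out of reach is approached as far as the arm can. A call with a gripper value outside its range is refused whole. The fingers move at their own pace and stop on an object; the grip force is fixed at half the most. Time passes only in rows, so rows that repeat a pose let the fingers close, or fill a call up. It gives the time, the measured TCP pose, the force and the opening at its end, in the units of the state.
- robot.get_obs(): the state, without advancing time (a new reading comes with each control period).
- robot.snapshot(name): name is "scene" or "top" or "wrist"; returns a dict with "pixels" (420x560x3 uint8, red, green, blue), "range_z" (420x560 float32, m along the optical axis (not along the pixel's ray), 0 where there is no reading), "camera_matrix" (3x3 intrinsics, pixels), "k1" (the pictures are not rectified: a ray, as slopes to the right and down, at radius r is drawn at 1 + k1 r^2 times it, then the intrinsics apply), "rvec" (rotation vector, rad) and "tvec" (3), from world to camera coordinates, as OpenCV has them. Camera axes: x right, y down, z forward; pixel columns grow to the right and rows downward; lengths in m; the calibration is good to about 2 mm. A picture is of the moment at which its call begins.
- robot.close_job(): hands the job in, once; it reports no verdict.
Trained networks look in a picture, given as the dict that the camera call returned (one of the last four; its "shot" number tells which), for a name from the list of things; names that differ only in an ending like _2 or _b are one class to them, and where a whole thing is asked for, a point or a joint stands for the part that bears it (a point fixed in the world has none). Each returns a list of dicts, best first, with "p" (0 to 1); they miss things now and then, are a little off and sometimes report something else, mostly with a low value. They report only what shows in the picture. A call takes as long as a camera call.
- robot.look_for(picture, thing): "at" ([x, y, z] in m, in the coordinates of the camera as it stood for that picture, good to about 4 mm: the middle of the surface that is visible of it).
- robot.place_of(picture, thing): "at" ([x, y, z] in m, in the coordinates of the camera as it stood for that picture, good to about 4 mm: a listed point, or the origin of a listed thing).
The state is a dict: "time": time; "joint_positions": joint angles; "qvel": joint speeds; "joint_torque": joint torques, N m; "tool_pos": TCP position; "ee_rot": TCP orientation; "wrist_force": force on the tool from outside, world axes, zero at the start; "wrist_torque": the same for the moment, N m; "width": finger opening in m.
Only numpy, scipy, OpenCV 4.12 (cv2) and the standard library are available. Lean on these libraries where they do the work, as an engineer would, in place of code of your own. Each camera call takes 0.05 s, during which the arm holds its last target.

## Task

Two grey aluminium U-channels lie side by side in the shallow tray with their open sides up, waiting to be packed. Take the channel of the same full length that lies open side down on the table and nest it, still open side down, over the middle of the pair, so that one of its legs drops down fully into the trough of each channel, parallel to them and with the ends level; let go of it there. Leave the other loose channel (open side up) and the short offcut where they lie.

Things in the scene. Friction and masses are not known exactly. Their poses are not given: they have to be found in the camera images.
- channel_down: The channel to nest. U-channel, grey aluminium: outer width 56 (its x), walls and web 4 thick, inner width 48, outer height 32, length 180 (its y), lying open side down on the table, web on top with three small screw holes. Origin: centre of the underside (level with the leg edges), so the top is at z = 32. 0.15 to 0.3 kg. Can be gripped across its 56 mm width at mid-length.
- pair_a: One of the two loose channels in the tray, on the tray's -x side. U-channel, grey aluminium: outer width 56 (its x), walls and web 4 thick, inner width 48, outer height 32, length 180 (its y), open side up. Origin: centre of the underside of the web; trough floor at z = 4, leg tops at z = 32. A nested channel's leg edges rest on the trough floor, so its origin then lies at z = 4 in this frame.
- pair_b: The other channel in the tray, the same as pair_a and parallel to it within 2 degrees, on the tray's +x side, about 68 between centres, which leaves 8 to 16 between the neighbouring legs. A nested channel stands centred over the gap between the two; there is about 30 beside each of its legs for a finger.
- tray: Shallow pale plastic tray, fixed to the table, 210 (x) by 350 (y), walls 46 high. Origin: centre of the underside; its floor is 3 thick (inner floor at z = 3). The pair lies in its middle, lengthwise.
- channel_up: Not to be used: loose U-channel, grey aluminium: outer width 56 (its x), walls and web 4 thick, inner width 48, outer height 32, length 180 (its y), like channel_down but lying open side up on the table. Origin: centre of the underside.
- offcut_down: Not to be used: short offcut, U-channel, grey aluminium: outer width 56 (its x), walls and web 4 thick, inner width 48, outer height 32, length only 100 (its y), lying open side down on the table. Origin: centre of the underside.

How it is judged:
By the outcome, as a careful person would: the job done as asked, in the order asked, and still so for the second after the job is handed in, with the robot touching nothing.
It also fails if it takes over 32 s, if anything falls off the work surface, if the arm or the gripper's body presses on something with over 40 N, if the wrist force passes 120 N, or if a joint passes its speed limit or range.

## Working session

There is one attempt and no reset: what is moved stays moved. The work goes in short steps, Python scripts to look and compute and a tool call to move; the robot and the scene stay as the last step left them, time stands still between calls to the robot, and variables do not carry over. Pictures are saved under pics/ and viewed, and the job is handed in when it is done.

Besides the shell and the picture viewer there is one more tool, called after "Emit:" as name(argument=value, ...) on one line, values as JSON. carry_out: Moves the arm, as the interface text tells. Its arguments: {"type":"object","properties":{"deltas":{"type":"string"}},"required":["deltas"]}

```bash
mkdir -p pics; ls; cat > h.py <<'E'
import numpy as np, cv2, pickle
from bench import robot
def snap(n,tag):
    s=robot.snapshot(n); cv2.imwrite(f'pics/{tag}.png',s['pixels'][:,:,::-1]); pickle.dump(s,open(f'pics/{tag}.pkl','wb')); return s
def c2w(s,p):
    R=cv2.Rodrigues(np.array(s['rvec'],float))[0]; return (np.atleast_2d(p)-np.array(s['tvec']).ravel())@R
def dist(s): return np.array([s['k1'],0,0,0,0.])
def cloud(s):
    h,w=s['range_z'].shape; u,v=np.meshgrid(np.arange(w),np.arange(h))
    pts=np.stack([u,v],-1).reshape(-1,1,2).astype(np.float64)
    n=cv2.undistortPoints(pts,np.array(s['camera_matrix'],float),dist(s)).reshape(-1,2)
    z=s['range_z'].reshape(-1,1)
    return c2w(s,np.hstack([n*z,z])).reshape(h,w,3)
def w2p(s,P):
    return cv2.projectPoints(np.atleast_2d(P).astype(float),np.array(s['rvec'],float),np.array(s['tvec'],float),np.array(s['camera_matrix'],float),dist(s))[0].reshape(-1,2)
E
python3 - <<'E'
from h import *
np.set_printoptions(precision=4,suppress=True)
print(robot.get_obs())
for n in ['top','scene']:
    s=snap(n,n+'0')
    print(n,s['k1'],s['shot'],c2w(s,[0,0,0]), (s['range_z']>0).mean())
    for t in ['channel_down','pair_a','pair_b','tray','channel_up','offcut_down']:
        for f in (robot.place_of,robot.look_for):
            for d in f(s,t)[:3]:
                w=c2w(s,d['at']); print(t,f.__name__,round(d['p'],2),w,w2p(s,w))
E
```

```text
pics
{'time': 0.0, 'joint_positions': array([ 1.0759,  0.0879,  1.3723, -0.    ,  1.6836, -0.1031]), 'qvel': array([-0.0003, -0.0009, -0.0008,  0.0015,  0.0014, -0.0026]), 'joint_torque': array([ -0.0013, -34.0181, -30.242 ,   0.0715,   0.0331,  -0.0002]), 'tool_pos': array([0.2097, 0.5078, 0.2043]), 'ee_rot': array([-3.1394, -0.0002,  2.7498]), 'wrist_force': array([ 0.1148, -0.6665, -0.0787]), 'wrist_torque': array([-0.0231,  0.0246, -0.0211]), 'width': 0.09409772190044881}
top -0.10249141843152847 1 [[0.359  0.0576 0.891 ]] 0.9960119047619047
channel_down call 0.93 [[ 0.6588 -0.1125  0.0028]] [[347.0488 149.827 ]]
channel_down call 0.69 [[ 0.6543 -0.1106  0.0336]] [[348.6013 146.7545]]
pair_a call 0.76 [[ 0.541   0.1557 -0.0002]] [[220.8459 222.5924]]
pair_a call 0.67 [[0.5429 0.2292 0.0096]] [[182.6637 225.2135]]
pair_a call 0.37 [[ 0.6582 -0.1143 -0.0024]] [[347.6291 150.8406]]
pair_a call 0.96 [[0.5402 0.2291 0.012 ]] [[182.5546 226.3408]]
pair_a call 0.68 [[0.5392 0.1581 0.0039]] [[219.4781 223.2611]]
pair_b call 0.76 [[ 0.541   0.1557 -0.0002]] [[220.8459 222.5924]]
pair_b ca
[... 1375 characters left out ...]
6 0.0032]] [[318.0609 253.4246]]
pair_b call 0.58 [[0.5439 0.2259 0.0073]] [[330.9288 272.1912]]
pair_b call 0.5 [[ 0.4478 -0.1291  0.0064]] [[308.7171 185.8454]]
pair_b call 0.83 [[0.5502 0.2105 0.0252]] [[324.5383 260.2466]]
pair_b call 0.58 [[0.5533 0.1351 0.0255]] [[307.9165 239.2912]]
tray call 0.65 [[0.5433 0.1573 0.0063]] [[316.8108 252.3169]]
tray call 0.68 [[0.5182 0.2087 0.0232]] [[340.0623 256.9381]]
channel_up call 0.81 [[ 0.5481 -0.1153  0.0038]] [[273.6505 195.2996]]
channel_up call 0.86 [[ 0.5465 -0.0998  0.0089]] [[275.9898 195.9904]]
offcut_down call 0.56 [[ 0.4442 -0.1304  0.0041]] [[309.7942 186.2103]]
offcut_down call 0.97 [[ 0.4539 -0.1192  0.0391]] [[307.9238 176.1924]]
```

View pics/top0.png

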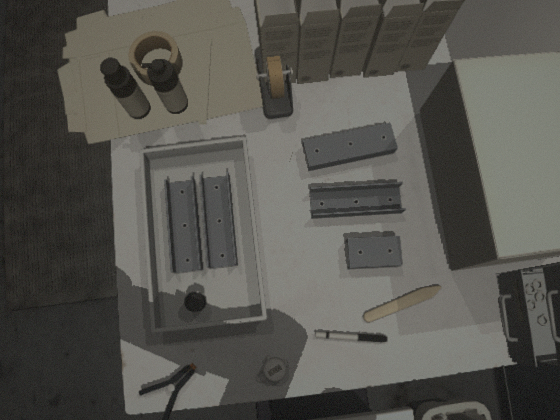

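View pics/scene0.png

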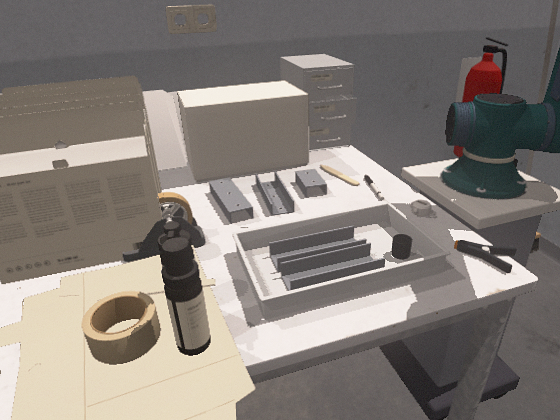

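The top view shows the target at (349,146), the open-up channel at (355,200), the offcut at (373,250) and the pair in the tray at (185,225) and (219,222). A small cap sits in the tray at (195,301). Next I fit poses from the depth data.

```bash
cat > fit.py <<'E'
from h import *
def rectfit(C,mask_fn,name,c,zlo,zhi,r=0.12,s=None):
    m=(np.hypot(C[...,0]-c[0],C[...,1]-c[1])<r)&(C[...,2]>zlo)&(C[...,2]<zhi)
    n,l,st,ce=cv2.connectedComponentsWithStats(m.astype(np.uint8))
    # component nearest to c
    best=None
    for i in range(1,n):
        if st[i,4]<60: continue
        P=C[l==i]; rc=cv2.minAreaRect((P[:,:2]*1000).astype(np.float32))
        print(name,'n',st[i,4],'px',ce[i].round(0),'zmed %.4f'%np.median(P[:,2]),'c',np.round(rc[0],1),'wh',np.round(rc[1],1),'ang',round(rc[2],2))
E
python3 - <<'E'
from fit import *
for t in ['top0','scene0']:
    s=pickle.load(open(f'pics/{t}.pkl','rb')); C=cloud(s)
    print(t)
    rectfit(C,0,'down',(.658,-.113),.02,.045)
    rectfit(C,0,'up legs',(.549,-.111),.02,.045,.1)
    rectfit(C,0,'pairlegs',(.541,.192),.024,.042,.13)
    rectfit(C,0,'pairfloor',(.541,.192),.004,.015,.13)
    rectfit(C,0,'traywalls',(.52,.19),.04,.055,.25)
    m=(C[...,0]>.6)&(C[...,0]<.85)&(abs(C[...,1]+.11)<.16)&(C[...,2]>.06); 
    for x in np.arange(.6,.85,.02):
        k=m&(C[...,0]>=x)&(C[...,0]<x+.02)
        if k.sum(): print('tall x%.2f'%x,k.sum(),C[k][:,1].min().round(3),C[k][:,1].max().round(3),'zmax',C[k][:,2].max().round(3))
    f=(abs(C[...,0]-.6)<.02)&(abs(C[...,1]-0)<.03); print('table z',np.median(C[f][:,2]),C[f][:,2].std())
    m=(abs(C[...,0]-.54)<.2)&(abs(C[...,1]-.19)<.25)&(C[...,2]>.07)
    if m.sum(): print('tall near tray',C[m].min(0),C[m].max(0))
E
```

```text
top0
down n 2565 px [349. 145.] zmed 0.0324 c [ 661.  -114.5] wh [ 58.2 180.5] ang 5.56
down n 312 px [354. 186.] zmed 0.0313 c [ 576.1 -109.4] wh [170.8   5.4] ang 87.02
up legs n 406 px [346. 156.] zmed 0.0322 c [ 639.3 -101.7] wh [ 17.3 109.2] ang 5.01
up legs n 325 px [356. 186.] zmed 0.0312 c [ 576.  -113.9] wh [179.7   5.4] ang 86.94
up legs n 305 px [358. 212.] zmed 0.0315 c [ 524.  -110.5] wh [178.9   5.1] ang 86.55
up legs n 498 px [367. 243.] zmed 0.0325 c [ 460.9 -124.2] wh [89.7 25.2] ang 85.37
pairlegs n 242 px [231. 218.] zmed 0.0348 c [544.1 132.5] wh [  4.4 181. ] ang 89.46
pairlegs n 279 px [204. 220.] zmed 0.0345 c [544.4 184.8] wh [  4.7 180.6] ang 89.39
pairlegs n 276 px [195. 224.] zmed 0.0345 c [542.  201.1] wh [  5.  178.3] ang 89.92
pairlegs n 315 px [169. 226.] zmed 0.0341 c [542.5 251.8] wh [  5.2 180.2] ang 89.91
pairlegs n 228 px [149. 229.] zmed 0.0330 c [540.6 288.8] wh [172.6   2.2] ang 0.37
pairfloor n 2286 px [219. 223.] zmed 0.0074 c [548.3 141.7] wh [ 90.3 216.5] ang 86.81
pairfloor n 2060 px [183. 228.] zmed 0.0073 c [538.5 230.3] wh [195.9  61.8] 
[... 1831 characters left out ...]
] wh [235.6 149.6] ang 8.35
pairfloor n 439 px [347. 294.] zmed 0.0094 c [540.6 292.7] wh [162.2   4.3] ang 0.15
traywalls n 2365 px [334. 248.] zmed 0.0468 c [520.6 193.3] wh [351.1 213. ] ang 0.18
tall x0.60 24 -0.27 -0.268 zmax 0.209
tall x0.62 30 -0.27 -0.267 zmax 0.211
tall x0.64 32 -0.27 -0.267 zmax 0.209
tall x0.66 36 -0.27 -0.267 zmax 0.2
tall x0.68 41 -0.27 -0.268 zmax 0.209
tall x0.70 53 -0.27 -0.267 zmax 0.21
tall x0.72 14 -0.27 -0.267 zmax 0.196
tall x0.76 219 -0.008 0.049 zmax 0.109
tall x0.78 286 -0.01 0.05 zmax 0.118
tall x0.80 684 -0.239 0.05 zmax 0.283
tall x0.82 1719 -0.239 0.05 zmax 0.294
tall x0.84 835 -0.24 0.05 zmax 0.292
table z 0.002086410969848812 0.26668451896213313
```

Both fixed views agree to about 1–2 mm. The target centre is (661,-113.5) with its jaw axis at 5.56°. The pair's mid-gap is at (543,193), yaw -0.33°. Leg tops read 35 mm, which fits tray 3 + 32.

```bash
cat > mv.py <<'E'
from h import *
from scipy.spatial.transform import Rotation as Ro
def plan(p,yaw_deg,ref=None):
    o=robot.get_obs(); R=Ro.from_euler('xyz',o['ee_rot']); 
    if ref is not None: o=dict(o,tool_pos=np.array(ref[0]));R=Ro.from_euler('xyz',[np.pi,0,np.radians(ref[1])])
    T=Ro.from_euler('xyz',[np.pi,0,np.radians(yaw_deg)])
    d=R.inv().apply(np.array(p)-o['tool_pos'])*1000; r=(R.inv()*T).as_rotvec()
    print('t',o['time'],'now',o['tool_pos'].round(4),np.degrees(R.as_euler('xyz')).round(2),'w',o['width'])
    print('delta mm',d.round(1),'rot',r.round(4),'|d|',np.linalg.norm(d).round(1),'deg',np.degrees(np.linalg.norm(r)).round(1),'rows>=',np.linalg.norm(d)/41.7)
E
python3 - <<'E'
from mv import *
np.set_printoptions(suppress=True)
plan((.661,-.1135,.15),95.56)
E
```

```text
t 1.3 now [0.21   0.5083 0.2055] [179.99   0.   157.55] w 0.09430407418048359
delta mm [-654.2 -402.5   55.5] rot [ 0.0001 -0.      1.082 ] |d| 770.2 deg 62.0 rows>= 18.46911008583571
```

Emit:
carry_out(deltas="-20 -12 1 0 0 0.07 0; -50 -31 3 0 0 0.17 0; -83 -51 6 0 0 0.27 0; -116 -71 9 0 0 0.38 0; -149 -92 12 0 0 0.49 0; -182 -112 15 0 0 0.60 0; -215 -132 18 0 0 0.71 0; -248 -152 20 0 0 0.82 0")

```text
time: 1.97
tool_pos: [0.3818, 0.2715, 0.1854]
ee_rot: [3.141, -0.0, 1.925]
wrist_force: [-0.1, 1.5, 0.3]
width: 0.0941
```

```bash
python3 - <<'E'
from mv import *
np.set_printoptions(suppress=True)
plan((.661,-.1135,.15),95.56)
E
```

```text
t 1.9667 now [0.3818 0.2715 0.1854] [179.97  -0.01 110.28] w 0.09409524626589964
delta mm [-457.9  128.4   35.4] rot [ 0.0005 -0.0002  0.2568] |d| 476.9 deg 14.7 rows>= 11.436350531149298
```

Emit:
carry_out(deltas="-32 9 3 0 0 0.03 0; -66 18 5 0 0 0.06 0; -102 28 8 0 0 0.10 0; -138 38 10 0 0 0.13 0; -174 48 13 0 0 0.16 0; -210 58 16 0 0 0.20 0; -246 68 19 0 0 0.23 0; -280 78 21 0 0 0.256 0")

```text
time: 2.63
tool_pos: [0.5534, 0.0364, 0.1642]
ee_rot: [3.142, -0.0, 1.672]
wrist_force: [0.4, 1.6, 0.4]
width: 0.0942
```

```bash
python3 - <<'E'
from mv import *
np.set_printoptions(suppress=True)
plan((.661,-.1135,.15),95.56)
E
```

```text
t 2.6333 now [0.5534 0.0364 0.1642] [180.    -0.    95.78] w 0.09424039535174084
delta mm [-160.    92.    14.3] rot [ 0.     -0.      0.0038] |d| 185.1 deg 0.2 rows>= 4.439163151664392
```

Emit:
carry_out(deltas="-32 18 3 0 0 0.002 0; -64 37 6 0 0 0.004 0; -94 54 8 0 0 0.004 0; -120 69 11 0 0 0.004 0; -143 82 13 0 0 0.004 0; -156 89 14 0 0 0.004 0; -160 92 14 0 0 0.004 0; -160 92 14 0 0 0.004 0")

```text
time: 3.3
tool_pos: [0.6608, -0.1122, 0.1497]
ee_rot: [-3.141, -0.001, 1.668]
wrist_force: [-0.6, -0.2, 0.0]
width: 0.0937
```

```bash
python3 - <<'E'
from mv import *
from fit import *
np.set_printoptions(suppress=True,precision=4)
plan((.661,-.1135,.15),95.56)
s=snap('wrist','w1'); print(c2w(s,[0,0,0]))
for f in (robot.place_of,robot.look_for):
    for d in f(s,'channel_down')[:2]: w=c2w(s,d['at']); print(f.__name__,d['p'],w,w2p(s,w))
C=cloud(s); rectfit(C,0,'down',(.661,-.1135),.02,.045,.13)
E
```

```text
t 3.3 now [ 0.6608 -0.1122  0.1497] [-179.95   -0.03   95.59] w 0.09366587350847078
delta mm [-1.3  0.1 -0.3] rot [-0.0009 -0.0006  0.0005] |d| 1.4 deg 0.1 rows>= 0.03273568907629056
[[ 0.6539 -0.0324  0.3292]]
call 0.64 [[ 0.6622 -0.1111  0.0017]] [[277.2657 199.7091]]
call 0.73 [[ 0.6593 -0.1005  0.0311]] [[275.563  196.2299]]
down n 834 px [200. 175.] zmed 0.0315 c [578.  -92.8] wh [140.5   4.6] ang 86.49
down n 8611 px [276. 199.] zmed 0.0322 c [ 661.5 -113.4] wh [ 56.2 180.2] ang 5.42
```

View pics/w1.png

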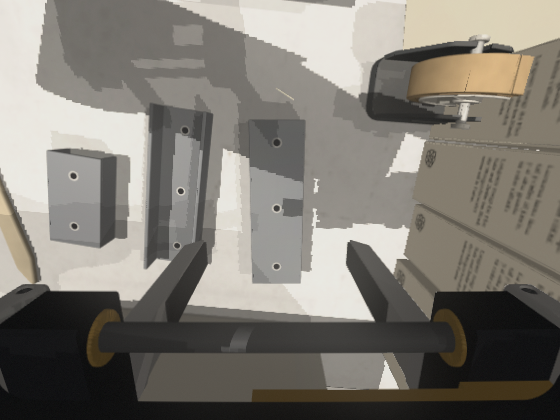

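The wrist view shows the whole target at (276,199), centre (661.5,-113.4), 5.42°, top at 32 mm. All three views agree, so I descend.

Emit:
carry_out(deltas="-1.3 0.5 15 0 0 0.002 0; -1.3 0.5 40 0 0 0.002 0; -1.3 0.5 68 0 0 0.002 0; -1.3 0.5 95 0 0 0.002 0; -1.3 0.5 118 0 0 0.002 0; -1.3 0.5 134 0 0 0.002 0; -1.3 0.5 143 0 0 0.002 0; -1.3 0.5 144 0 0 0.002 0")

```text
time: 4.12
tool_pos: [0.6594, -0.1109, 0.0043]
ee_rot: [-3.138, -0.002, 1.669]
wrist_force: [-0.8, 0.6, 0.3]
width: 0.0938
```

Emit:
carry_out(deltas="0 0 0 0 0 0 0.2; 0 0 0 0 0 0 0.5; 0 0 0 0 0 0 0.6; 0 0 0 0 0 0 0.6; 0 0 0 0 0 0 0.6; 0 0 0 0 0 0 0.6; 0 0 0 0 0 0 0.6; 0 0 0 0 0 0 0.6")

```text
time: 4.78
tool_pos: [0.6613, -0.1127, 0.0071]
ee_rot: [3.141, 0.0, 1.668]
wrist_force: [-1.3, -1.2, 2.1]
width: 0.0556
```

```bash
python3 - <<'E'
from mv import *
np.set_printoptions(suppress=True,precision=4)
plan((.661,-.1135,.13),95.56); print(robot.get_obs()['wrist_force'])
E
```

```text
t 4.7833 now [ 0.6613 -0.1127  0.0071] [179.98   0.01  95.55] w 0.05560900980971814
delta mm [  -0.8   -0.3 -122.9] rot [ 0.0004  0.0002 -0.0001] |d| 122.9 deg 0.0 rows>= 2.9464460661948446
[-1.3451 -1.165   2.1201]
```

Emit:
carry_out(deltas="0 0 -4 0 0 0 0.6; 0 0 -14 0 0 0 0.6; 0 0 -30 0 0 0 0.6; 0 0 -52 0 0 0 0.6; 0 0 -76 0 0 0 0.6; 0 0 -98 0 0 0 0.6; 0 0 -113 0 0 0 0.6; 0 0 -120 0 0 0 0.6")

```text
time: 5.45
tool_pos: [0.6625, -0.1128, 0.1301]
ee_rot: [3.137, 0.001, 1.668]
wrist_force: [0.7, 0.5, -3.8]
width: 0.0559
```

```bash
python3 - <<'E'
from mv import *
from fit import *
np.set_printoptions(suppress=True,precision=4)
plan((.543,.193,.13),179.67); print(robot.get_obs()['wrist_force'])
s=snap('wrist','w2'); C=cloud(s); rectfit(C,0,'held',(.661,-.1135),.135,.17,.13)
m=(abs(C[...,0]-.661)<.02)&(abs(C[...,1]+.113)<.09)&(C[...,2]>.1)&(C[...,2]<.2); print(np.median(C[m],0), C[m].min(0),C[m].max(0))
E
```

```text
t 5.45 now [ 0.6625 -0.1128  0.1301] [179.73   0.08  95.56] w 0.05590409505541347
delta mm [315.9 -89.3  -0.8] rot [ 0.0028  0.0047 -1.468 ] |d| 328.3 deg 84.1 rows>= 7.872619934935397
[ 0.7482  0.4685 -3.7775]
held n 22380 px [276. 215.] zmed 0.1551 c [660.5 -86.4] wh [ 80.2 126.4] ang 5.51
held n 3105 px [276. 371.] zmed 0.1552 c [ 670.  -186.8] wh [56.3 32.4] ang 5.49
[ 0.661  -0.0853  0.1551] [ 0.641  -0.2029  0.1526] [ 0.681  -0.023   0.1576]
```

View pics/w2.png

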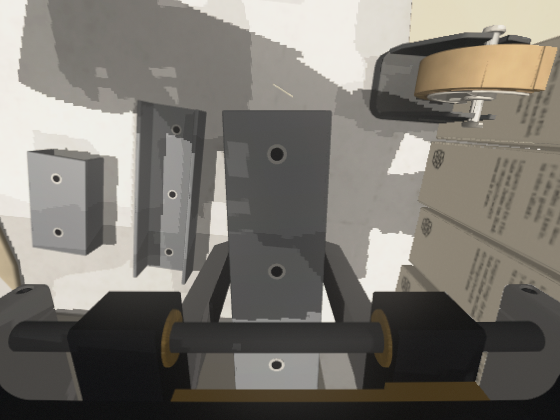

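Emit:
carry_out(deltas="4 -1 -1 0 0 -0.03 0.6; 14 -4 -2 0 0 -0.09 0.6; 30 -8 -2 0 0 -0.17 0.6; 50 -14 -2 0 0 -0.27 0.6; 73 -20 -2 0 0 -0.37 0.6; 97 -27 -2 0 0 -0.47 0.6; 122 -34 -2 0 0 -0.57 0.6; 147 -41 -2 0 0 -0.67 0.6")

```text
time: 6.17
tool_pos: [0.6041, 0.0311, 0.1259]
ee_rot: [-3.139, -0.003, 2.344]
wrist_force: [-0.2, -0.0, -2.4]
width: 0.0559
```

```bash
python3 - <<'E'
from mv import *
np.set_printoptions(suppress=True,precision=4)
plan((.543,.193,.13),179.67)
E
```

```text
t 6.1667 now [0.6041 0.0311 0.1259] [-179.84   -0.2   134.29] w 0.05587993142515125
delta mm [158.6  69.3  -3.7] rot [-0.0013 -0.0044 -0.792 ] |d| 173.1 deg 45.4 rows>= 4.151439712764226
```

Emit:
carry_out(deltas="24 10 -1 0 0 -0.10 0.6; 48 21 -2 0 0 -0.20 0.6; 72 31 -3 0 0 -0.30 0.6; 95 41 -4 0 0 -0.40 0.6; 116 51 -4 0 0 -0.50 0.6; 135 59 -4 0 0 -0.60 0.6; 148 65 -4 0 0 -0.69 0.6; 156 68 -4 0 0 -0.76 0.6")

```text
time: 6.83
tool_pos: [0.5445, 0.1912, 0.1301]
ee_rot: [-3.141, -0.005, 3.105]
wrist_force: [0.3, -0.2, -3.6]
width: 0.0558
```

Emit:
carry_out(deltas="0 0 0 0 0 -0.025 0.6; 0 0 0 0 0 -0.032 0.6; 0 0 0 0 0 -0.032 0.6; 0 0 0 0 0 -0.032 0.6; 0 0 0 0 0 -0.032 0.6; 0 0 0 0 0 -0.032 0.6; 0 0 0 0 0 -0.032 0.6; 0 0 0 0 0 -0.032 0.6")

```text
time: 7.5
tool_pos: [0.547, 0.189, 0.1325]
ee_rot: [3.142, 0.0, 3.129]
wrist_force: [0.2, 0.8, -3.5]
width: 0.0559
```

```bash
cat > chk.py <<'E'
from mv import *
from fit import *
np.set_printoptions(suppress=True,precision=4)
plan((.543,.193,.13),179.67); print(robot.get_obs()['wrist_force'])
E
cat > m2.py <<'E'
import sys
from chk import *
tag=sys.argv[1]
for n in ['top','scene','wrist']:
    s=snap(n,tag+n); C=cloud(s); print(n,c2w(s,[0,0,0]))
    rectfit(C,0,'held',(.543,.193),.145,.165,.12)
    rectfit(C,0,'legs',(.543,.193),.026,.042,.13)
    m=(abs(C[...,0]-.543)<.13)&(abs(C[...,1]-.193)<.027)&(C[...,2]>.14)&(C[...,2]<.17)
    P=C[m]
    if len(P)>50:
        A=np.c_[P[:,:2]-[.543,.193],np.ones(len(P))]; print('plane',np.linalg.lstsq(A,P[:,2],rcond=None)[0])
E
python3 m2.py a
```

```text
t 7.5 now [0.547  0.189  0.1325] [179.99   0.01 179.28] w 0.05594564239052697
delta mm [4.1 3.9 2.5] rot [ 0.0001  0.0001 -0.0067] |d| 6.2 deg 0.4 rows>= 0.14840145756123196
[ 0.1934  0.7792 -3.5455]
top [[0.359  0.0576 0.891 ]]
held n 75 px [200. 156.] zmed 0.1573 c [625.9 162.3] wh [22.4  9.1] ang 6.66
held n 1043 px [184. 233.] zmed 0.1576 c [502.3 199.9] wh [80.3 43.1] ang 8.83
legs n 141 px [233. 236.] zmed 0.0348 c [506.9 132.8] wh [  4.1 106.3] ang 89.48
legs n 151 px [169. 237.] zmed 0.0343 c [518.5 251.9] wh [91.7  4.9] ang 0.19
legs n 111 px [150. 242.] zmed 0.0343 c [514.8 288.6] wh [94.8  1.9] ang 0.12
plane [-0.0014 -0.0062  0.1576]
scene [[0.7983 0.7616 0.464 ]]
held n 2122 px [321. 194.] zmed 0.1579 c [547.4 191.6] wh [ 80.6 180.7] ang 89.41
legs n 520 px [304. 225.] zmed 0.0341 c [543.5  95.6] wh [173.5   6.8] ang 0.14
legs n 441 px [310. 236.] zmed 0.0323 c [543.9 134.7] wh [  7.9 178.9] ang 89.34
legs n 968 px [322. 253.] zmed 0.0322 c [543.5 194.7] wh [180.7  23. ] ang 0.01
legs n 542 px [336. 271.] zmed 0.0323 c [542.9 254.6] wh [  7.  179.6] ang 89.88
legs n 595 px [347. 283.] zmed 0.0331 c [542.7 293. ] wh [167.7   4.6] ang 0.02
plane [-0.0043 -0.1969  0.1564]
wrist [[0.4673 0.1901 0.3121]]
held n 21857 px [277. 214.] zmed 0.1577 c [521.1 189.8] wh [ 80.2 126.2] ang 89.28
held n 3108 px [276. 371.] zmed 0.1576 c [622.2 188.1] wh [56.5 32.3] ang 89.14
legs n 806 px [342. 177.] zmed 0.0349 c [520.  254.1] wh [133.3   4.8] ang 0.04
legs n 732 px [220. 177.] zmed 0.0349 c [516.8 134.3] wh [  4.5 125.4] ang 89.5
legs n 961 px [378. 197.] zmed 0.0343 c [542.4 290.1] wh [174.    1.8] ang 0.5
legs n 911 px [182. 199.] zmed 0.0344 c [542.5  96.2] wh [171.8   1.3] ang 0.31
plane [-0.0005  0.0043  0.1577]
```

View pics/atop.png

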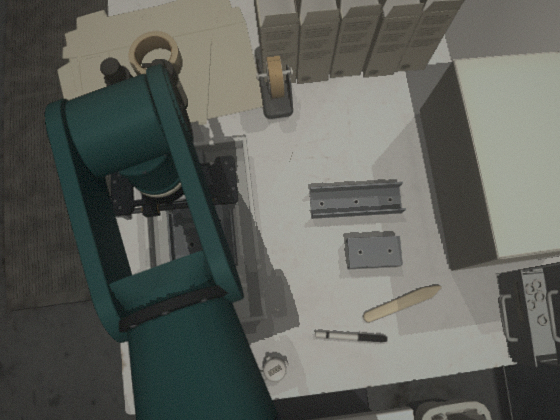

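View pics/awrist.png

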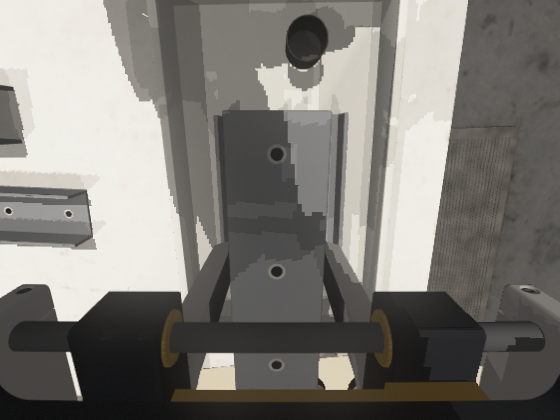

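View pics/ascene.png

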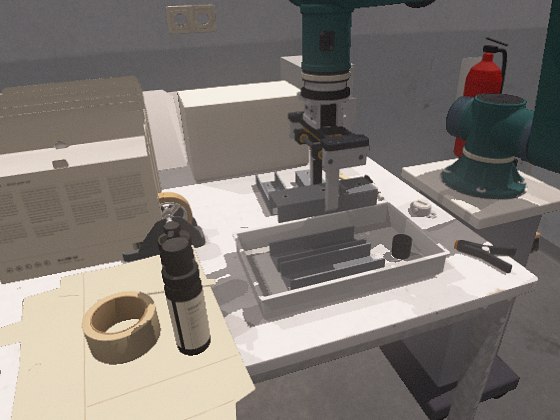

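The channel is held level (top at 157.7 mm). Relative to the pair in the wrist view it is off by about -4.5 mm in x and +4.4 mm in y, and needs +0.4° of yaw. I correct that while lowering to just above the legs.

Emit:
carry_out(deltas="1 1 3 0 0 -0.002 0.6; 2.5 2.5 10 0 0 -0.004 0.6; 4.5 4.4 20 0 0 -0.007 0.6; 4.5 4.4 33 0 0 -0.007 0.6; 4.5 4.4 46 0 0 -0.007 0.6; 4.5 4.4 58 0 0 -0.007 0.6; 4.5 4.4 66 0 0 -0.007 0.6; 4.5 4.4 70 0 0 -0.007 0.6")

```text
time: 8.32
tool_pos: [0.541, 0.1936, 0.06]
ee_rot: [-3.141, -0.004, 3.137]
wrist_force: [-0.8, 0.4, -3.1]
width: 0.0555
```

Emit:
carry_out(deltas="0 0 0 0 0 0 0.6; 0 0 0 0 0 0 0.6; 0 0 0 0 0 0 0.6; 0 0 0 0 0 0 0.6; 0 0 0 0 0 0 0.6; 0 0 0 0 0 0 0.6; 0 0 0 0 0 0 0.6; 0 0 0 0 0 0 0.6")

```text
time: 8.98
tool_pos: [0.5425, 0.1938, 0.0627]
ee_rot: [3.141, 0.0, 3.137]
wrist_force: [0.2, -0.6, -2.7]
width: 0.0559
```

```bash
sed -i 's/\.145,\.165,\.12/ZT-.006,ZT+.006,.12/; s/(C\[...,2\]>.14)&(C\[...,2\]<.17)/(abs(C[...,2]-ZT)<.006)/; s/^tag=.*/tag=sys.argv[1]; ZT=float(sys.argv[2])/' m2.py; python3 m2.py b .0877
```

```text
t 8.9833 now [0.5425 0.1938 0.0627] [179.99   0.02 179.72] w 0.05594616490802356
delta mm [ -0.5  -0.8 -67.3] rot [0.0002 0.0004 0.0009] |d| 67.3 deg 0.1 rows>= 1.6141848534792445
[ 0.1698 -0.5694 -2.6679]
top [[0.359  0.0576 0.891 ]]
held n 68 px [204. 171.] zmed 0.0874 c [619.7 167.7] wh [27.6 10.3] ang 10.83
held n 763 px [190. 242.] zmed 0.0877 c [497.9 199.8] wh [73.2 42.5] ang 0.29
legs n 115 px [233. 242.] zmed 0.0352 c [497.1 133. ] wh [ 4.4 86.8] ang 89.5
legs n 134 px [170. 246.] zmed 0.0345 c [504.  251.7] wh [84.8  5.1] ang 0.18
legs n 107 px [151. 249.] zmed 0.0331 c [500.6 289. ] wh [ 2.4 89.6] ang 89.88
plane [-0.0008 -0.0072  0.0878]
scene [[0.7983 0.7616 0.464 ]]
held n 1779 px [323. 228.] zmed 0.0881 c [542.9 196.6] wh [ 78.9 180.9] ang 89.24
legs n 705 px [322. 254.] zmed 0.0307 c [543.7 196. ] wh [ 22.  180.9] ang 89.17
legs n 543 px [336. 271.] zmed 0.0323 c [543.2 254.8] wh [  6.4 178.8] ang 89.76
legs n 600 px [347. 284.] zmed 0.0333 c [542.9 293.1] wh [167.4   5.6] ang 0.37
plane [-0.0018 -0.0075  0.0882]
wrist [[0.4628 0.1941 0.2421]]
held n 21639 px [277. 213.] zmed 0.0877 c [516.6 194.1] wh [ 79.7 126.1] ang 89.71
held n 3108 px [276. 371.] zmed 0.0876 c [617.5 193.3] wh [56.3 32.3] ang 89.46
legs n 1298 px [357. 189.] zmed 0.0348 c [512.4 253.9] wh [  4.9 118.4] ang 90.0
legs n 1277 px [196. 190.] zmed 0.0348 c [512.3 134.3] wh [  4.7 116.9] ang 89.48
legs n 1712 px [405. 202.] zmed 0.0344 c [524.9 289.4] wh [139.2   1.8] ang 0.01
legs n 1718 px [144. 204.] zmed 0.0344 c [524.6  95.8] wh [136.8   2.2] ang 0.08
plane [-0.0007  0.001   0.0877]
```

View pics/bwrist.png

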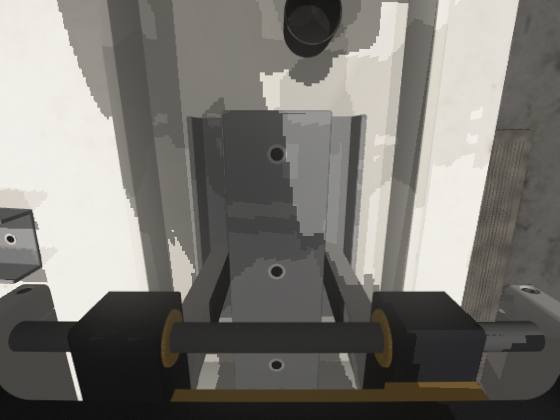

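View pics/bscene.png

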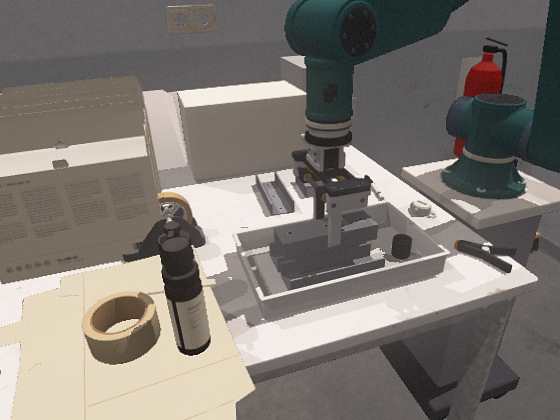

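Wrist view: the channel is centred at y=194 and the outer legs average 194.1. The far ends are at x=453.5 and 453.2–453.9. Aligned, so I lower it the rest of the way, slowing at the end.

Emit:
carry_out(deltas="0 0 5 0 0 0 0.6; 0 0 13 0 0 0 0.6; 0 0 22 0 0 0 0.6; 0 0 31 0 0 0 0.6; 0 0 39 0 0 0 0.6; 0 0 44 0 0 0 0.6; 0 0 47 0 0 0 0.6; 0 0 48 0 0 0 0.6")

```text
time: 9.8
tool_pos: [0.5423, 0.1938, 0.0143]
ee_rot: [-3.142, -0.0, 3.137]
wrist_force: [-2.0, 0.6, 2.8]
width: 0.0557
```

Emit:
carry_out(deltas="0 0 0 0 0 0 0.6; 0 0 0 0 0 0 0.6; 0 0 0 0 0 0 0.6; 0 0 0.4 0 0 0 0.6; 0 0 0.7 0 0 0 0.6; 0 0 0.7 0 0 0 0.6; 0 0 0.7 0 0 0 0.6; 0 0 0.7 0 0 0 0.6")

```text
time: 10.47
tool_pos: [0.5427, 0.1939, 0.0143]
ee_rot: [3.141, 0.001, 3.137]
wrist_force: [-0.6, -0.9, -0.0]
width: 0.0559
```

```bash
python3 m2.py c .039
```

```text
t 10.4667 now [0.5427 0.1939 0.0143] [179.98   0.05 179.73] w 0.05594500962203034
delta mm [  -0.4   -0.8 -115.7] rot [0.0003 0.0009 0.001 ] |d| 115.7 deg 0.1 rows>= 2.7741675965538444
[-0.6487 -0.9119 -0.018 ]
top [[0.359  0.0576 0.891 ]]
held n 79 px [233. 242.] zmed 0.0352 c [492.7 132.9] wh [ 4.1 75.9] ang 89.72
held n 593 px [196. 243.] zmed 0.0393 c [503.6 204.5] wh [60.1 41.5] ang 11.49
held n 72 px [170. 250.] zmed 0.0348 c [493.6 251.8] wh [ 4.8 60.7] ang 89.87
legs n 98 px [233. 243.] zmed 0.0347 c [492.7 132.9] wh [ 4.1 75.9] ang 89.68
legs n 567 px [195. 242.] zmed 0.0392 c [505.8 205. ] wh [64.7 41.5] ang 11.49
legs n 101 px [170. 250.] zmed 0.0342 c [492.9 251.9] wh [ 5. 62.] ang 89.33
legs n 90 px [151. 254.] zmed 0.0340 c [490.4 288.7] wh [69.3  1.9] ang 0.41
plane [ 0.     -0.0116  0.0394]
scene [[0.7983 0.7616 0.464 ]]
held n 206 px [293. 226.] zmed 0.0392 c [571.  96.] wh [84.8  5.7] ang 0.08
held n 94 px [291. 238.] zmed 0.0351 c [588.7 133.6] wh [ 7.6 88.9] ang 88.03
held n 1742 px [321. 251.] zmed 0.0397 c [543.  196.2] wh [180.8  78.6] ang 0.31
held n 240 px [3
[... 909 characters left out ...]
[ 2.5 89.7] ang 89.93
held n 1969 px [102. 218.] zmed 0.0393 c [515.9  96.1] wh [ 2.8 88.6] ang 89.83
held n 3107 px [276. 371.] zmed 0.0394 c [617.6 193.4] wh [56.3 32.1] ang 89.15
legs n 2235 px [379. 201.] zmed 0.0347 c [510.4 254. ] wh [114.2   5.1] ang 0.31
legs n 21632 px [277. 213.] zmed 0.0395 c [516.7 193.9] wh [126.4  79.6] ang 0.49
legs n 2231 px [173. 201.] zmed 0.0346 c [510.4 134.2] wh [  4.9 112.8] ang 89.59
legs n 2940 px [444. 201.] zmed 0.0344 c [510.3 289.7] wh [111.    2.8] ang 0.19
legs n 3000 px [105. 202.] zmed 0.0343 c [510.7  96.2] wh [108.1   2.9] ang 0.52
legs n 3107 px [276. 371.] zmed 0.0394 c [617.6 193.4] wh [56.3 32.1] ang 89.15
plane [-0.0005  0.0011  0.0395]
```

View pics/cwrist.png

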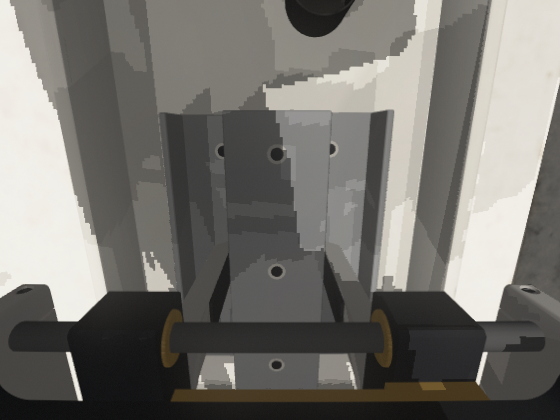

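It is seated: the top is 4.5 mm above the leg tops (34.9), and the force no longer carries its weight. I open part way only (about 68 mm, because of the outer legs) and then rise.

Emit:
carry_out(deltas="0 0 0 0 0 0 0.5; 0 0 0 0 0 0 0.4; 0 0 0 0 0 0 0.28; 0 0 0 0 0 0 0.28; 0 0 0 0 0 0 0.28; 0 0 0 0 0 0 0.28; 0 0 0 0 0 0 0.28; 0 0 0 0 0 0 0.28")

```text
time: 11.28
tool_pos: [0.5424, 0.1938, 0.0137]
ee_rot: [3.142, -0.0, 3.137]
wrist_force: [0.4, -0.1, 0.1]
width: 0.0677
```

Emit:
carry_out(deltas="0 0 -3 0 0 0 0.28; 0 0 -9 0 0 0 0.28; 0 0 -18 0 0 0 0.28; 0 0 -32 0 0 0 0.28; 0 0 -50 0 0 0 0.28; 0 0 -72 0 0 0 0.28; 0 0 -94 0 0 0 0.28; 0 0 -110 0 0 0 0.28")

```text
time: 11.95
tool_pos: [0.5434, 0.194, 0.1273]
ee_rot: [3.141, 0.004, 3.137]
wrist_force: [0.6, 0.0, 0.2]
width: 0.0676
```

Emit:
carry_out(deltas="10 0 -3 0 0 0 0.28; 30 0 -12 0 0 0 0.28; 55 0 -20 0 0 0 0.28; 80 0 -28 0 0 0 0.28; 105 0 -36 0 0 0 0.28; 125 0 -40 0 0 0 0.28; 138 0 -40 0 0 0 0.28; 140 0 -40 0 0 0 0.28")

```text
time: 12.62
tool_pos: [0.3999, 0.1945, 0.1641]
ee_rot: [3.141, 0.0, 3.138]
wrist_force: [0.5, 0.0, -0.1]
width: 0.0678
```

```bash
python3 m2.py d .039 | grep -v held
```

```text
t 12.6167 now [0.3999 0.1945 0.1641] [179.97   0.   179.8 ] w 0.06779696886513728
delta mm [-143.1   -1.1   34.1] rot [0.0005 0.     0.0023] |d| 147.1 deg 0.1 rows>= 3.5276643268801897
[ 0.5062  0.0236 -0.0951]
top [[0.359  0.0576 0.891 ]]
legs n 213 px [230. 214.] zmed 0.0348 c [550.5 132.4] wh [  4.3 165.1] ang 89.31
legs n 2474 px [199. 218.] zmed 0.0392 c [544.2 192. ] wh [ 55.3 178.8] ang 89.66
legs n 127 px [167. 199.] zmed 0.0344 c [591.3 251.8] wh [82.8  5.1] ang 0.12
plane [ 0.0012 -0.0022  0.0394]
scene [[0.7983 0.7616 0.464 ]]
legs n 522 px [304. 225.] zmed 0.0339 c [544.1  95.7] wh [172.    6.7] ang 0.05
legs n 433 px [310. 236.] zmed 0.0321 c [543.7 134.3] wh [  7.4 179.6] ang 89.79
legs n 2264 px [324. 252.] zmed 0.0395 c [543.3 194.7] wh [ 59.5 180.7] ang 89.68
legs n 535 px [337. 271.] zmed 0.0324 c [543.1 254.9] wh [179.    7.9] ang 0.4
legs n 598 px [346. 284.] zmed 0.0331 c [543.2 293.1] wh [166.9   4.9] ang 0.25
plane [-0.0012 -0.0028  0.0398]
wrist [[0.322  0.1947 0.3432]]
legs n 3541 px [277. 284.] zmed 0.0394 c [502.5 194.3] wh [56.3 98.9] ang 89.71
legs n 294 px [325. 289.] zmed 0.0348 c [506.6 254.1] wh [107.5   4.3] ang 0.12
legs n 285 px [228. 290.] zmed 0.0347 c [506.4 134.3] wh [  4.3 105.4] ang 89.4
legs n 60 px [192. 257.] zmed 0.0349 c [465.4  95.8] wh [17.3  1. ] ang 0.95
legs n 71 px [202. 362.] zmed 0.0351 c [613.  96.] wh [32.6  0.8] ang 0.56
legs n 84 px [231. 363.] zmed 0.0348 c [616.3 133.2] wh [ 4.  34.2] ang 89.12
legs n 997 px [276. 364.] zmed 0.0392 c [614.6 193.6] wh [56.  37.3] ang 89.03
legs n 75 px [322. 362.] zmed 0.0350 c [616.2 254.3] wh [30.9  4. ] ang 0.02
legs n 67 px [349. 362.] zmed 0.0352 c [612.9 289.3] wh [35.   0.8] ang 0.07
plane [-0.0005  0.0005  0.0393]
```

View pics/dscene.png

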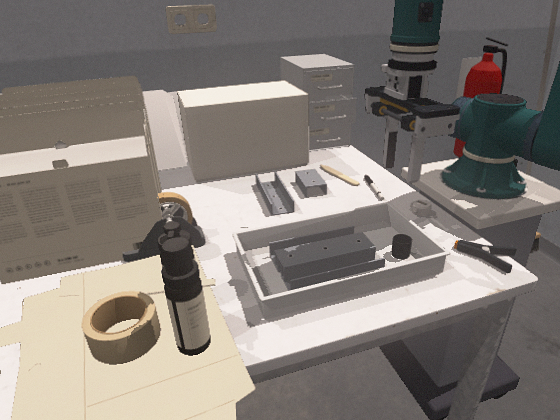

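View pics/dtop.png

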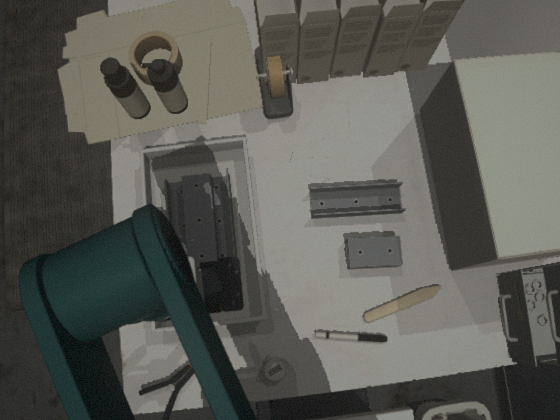

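The scene view at (324,252) and the top view at (199,218) show the channel nested level between the outer legs. Its ends are level with the pair's, and the gripper is clear. I hand in the job.

```bash
python3 -c "
from h import *
print(robot.close_job())"
```

```text
the job is handed in; nothing more can be done
None
```

I nested the full-length open-side-down channel over the middle of the pair, let go of it and handed the job in at about 12.6 s of the 32 s allowed.

- **Height:** the last pictures put its web at 39.3 to 39.8 mm, against 39 mm expected when fully seated. It lies level to within about 0.2°.
- **Position:** its centre is at about (543.5, 194) mm, with the pair's outer legs centred on y = 194.2 in the wrist view. The ends match within about 1 mm, and the directions agree within about 0.5°.
- **Disagreement between cameras:** the top camera gives y about 2 mm lower than the other two. It does so for both the channel and the pair, so their fit to each other is not affected.
- **Forces and other parts:** readings taken at the end of each move stayed within a few newtons. The loose open-side-up channel and the offcut were not touched, and they look unmoved in the last pictures.

No check failed. I took no pictures after handing in.

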